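# Close up a three-section arch plaque on the assembly board

### The arm

A 6-joint arm with a two-finger parallel gripper is mounted at the origin on the work surface. World frame = base frame: x ahead of the robot, y to its left, z up, the work surface at z = 0. Lengths are in m, angles in degrees, forces in N, time in s.
With the tool pointing down it reaches from about 0.3 to 0.75 m from the base axis. Payload 8.5 kg.
Tool frame: the origin (TCP) lies on the centre line of the jaws, within the pads' length; the fingertips stand 17 mm ahead of it and the grasp point (between the pads) lies 2 mm behind it (env.tip_extent is the distance from the TCP to the fingertips, in m); z points along the fingers, y is the direction in which the jaws open and shut (so a half turn about z gives the same grasp; the last joint's range is limited). The gripper opens to 85 mm and grips with 20 to 120 N. Pads are 22 mm wide; open, the fingers measure 114 mm over their backs; the gripper's body (76 mm by 85 mm) begins 54 mm behind the grasp point. The pads swing forward as they close: fully open they stand 13 mm farther back than shut.
Start: joints at [64.555, 21.807, 74.336, -0, 83.858, -12.336], TCP at [0.125, 0.536, 0.217] pointing down, gripper open.
Joint ranges: [-178.18, 178.18], [-50.72, 133.34], [12.68, 142.11], [-81.47, 261.47], [9.98, 163.14], [-165.26, 165.26]. Speed limits (degrees/s): [136.94, 136.94, 180, 180, 180, 180].

### API

Orientations are given as a 3x3 rotation matrix whose columns are the frame's x, y, z axes.
In Python, from rig import telemetry, get_image, camera_params, close_job, env gives the robot as it stands.
- The arm moves only by the tool apply_moves, never from a script. Its argument "motion" is a list of rows, each an object of numbers: "tx", "ty", "tz": the shift along the tool's x, y, z in cm; "turn": the turn about the tool's z in degrees; "jaw": the gripper's target within -1 to 1 (fully open at 1, half-way at 0, shut at -1). In form: [{"tx": .., "ty": .., "tz": .., "turn": .., "jaw": ..}, ...]. A call has 1 to 5 rows; each row is the pose to reach, as a shift and turn from the pose measured when the call began, along the tool's axes at that moment; what a row does not reach only later rows make up. A row lasts 1/12 s, in which the tool goes at most 41.7 mm and 7.16 degrees, less where a joint would pass 70% of its speed; a pose out of reach is approached as far as the arm can. A call with a gripper value outside its range is refused whole. The fingers move at their own pace and stop on an object; "squeeze" is the grip in N (left out, the last holds). Time passes only in rows, so rows that repeat a pose let the fingers close. It gives the time, the measured TCP pose, the force and the opening at its end, in the units of the state.
- telemetry.observe(): the state, without advancing time (a new reading comes with each control period).
- get_image(name): name is "side" or "top" or "wrist"; returns (picture, depth): 420x560x3 uint8, red, green, blue; 420x560 float32, m along the optical axis (not along the pixel's ray), 0 where there is no reading.
- camera_params(name): a dict with "fx", "fy", "cx", "cy" (pixels), "rvec" (rotation vector, rad) and "tvec" (3), from world to camera coordinates, as OpenCV has them. Camera axes: x right, y down, z forward; pixel columns grow to the right and rows downward; lengths in m; the calibration is good to about 2 mm. A picture is of the moment at which its call begins: read the wrist's pose just before it. camera_params takes no time and is no camera call; for the wrist camera it gives the pose at the moment of the call.
- close_job(): hands the job in, once; it reports no verdict.
The state is a dict: "time_s": time; "q": joint angles; "qvel": joint speeds; "joint_efforts": joint torques, N m; "position": TCP position; "tool_rot": TCP orientation; "ft_force": force on the tool from outside, world axes, zero at the start; "wrist_torque": the same for the moment, N m; "grip_width": finger opening in m.
Only numpy, scipy, OpenCV 4.12 (cv2) and the standard library are available. Lean on these libraries where they do the work, as an engineer would, in place of code of your own. Each camera call takes 0.05 s, during which the arm holds its last target. There are 200 camera calls.

### The job

Get the wooden arch plaque ready for gluing: take the offcut out of the gap on the assembly board and put it in the open scrap tray, close the arch section up (the same way round as it lies) flush against the section at the stop, and butt the other full-length plain section flush against the arch section's free side. All three sections must end flat on the board in one tight straight row with no gaps, their far ends touching the fence, the first still tight against the stop. The short plain section is not part of it; leave it and everything else on the bench where it is.

Things in the scene. Friction and masses are not known exactly. Their poses are not given: they have to be found in the camera images.
- board: Fixed plywood board, 170 (x) x 340 (y) x 12 mm; origin at the centre of its underside; top face z = 12 mm. Its +x points away from the robot to the fence, +y to the stop (left). Fence all along the far edge: dark wood, 20 wide, 18 mm high above the top, inner face at x = +65 mm. Stop along the left edge, same height, inner face at y = +150 mm. Near and right edges are open. Yaw and place vary.
- first_section: Plain wooden section, 110 (x) x 46 (y) x 24 mm, with a thin raised strip (4 mm, decoration) along its top; origin at the centre of its underside. Loose, and already on the board against stop and fence within 0.5 mm (centre at board x = 10, y = 127 mm). 120 g.
- arch_section: Wooden section with an arch in relief on top, 110 (x) x 58 (y) x 24 mm (relief 3 mm, decoration); origin at the centre of its underside. Loose on the board right of the first section, askew up to 0.25 rad, gap 55 to 75 mm between, 4 to 25 mm off the fence. Home: centre at board x = 10, y = 75 mm. Its way round at the start is right. 150 g.
- end_section: The other full-length plain section, same as the first: 110 (x) x 46 (y) x 24 mm, origin at the centre of its underside. Lies flat on the bench right of the board at any of three places. Home: centre at board x = 10, y = 23 mm; either end may face the fence. 120 g.
- offcut: Plain rough wood block, 44 (x) x 26 (y) x 34 mm high, origin at the centre of its underside; it stands loose on the board in the gap between first and arch section. 30 g.
- scrap_tray: Fixed open grey plastic tray, outside 120 x 120 x 30 mm, walls and floor 4 mm; origin at the centre of its underside. Stands far left or far right, the other place being taken by a closed grey case of nearly the same footprint, 40 mm high.
- hinge_case: Fixed closed grey plastic case, 110 x 110 x 40 mm, origin at the centre of its underside. Not needed.
- short_section: Bystander: plain section that looks like the end section but is only 78 mm long (46 mm wide, 24 mm thick); origin at the centre of its underside.
- sanding_block: Bystander: cork sanding block, 100 (x) x 50 (y) x 35 mm, origin at the centre of its underside.
- glue: Bystander: white glue bottle, 60 mm across, 150 mm tall, standing beyond the fence; origin at the centre of its underside.
- wax_tin: Bystander: round wax tin, 80 mm across, 60 mm tall, standing beyond the fence; origin at the centre of its underside.
- tape: Bystander: yellow tape measure, 70 x 35 x 62 mm tall, left of the board; origin at the centre of its underside.
- driver: Bystander: red-handled screwdriver lying beyond the sections on the right, about 200 mm long.
There are look-alikes about, which are no part of the job. Leave any purple look-alike of the first_section alone.

How it is judged (in metres and radians):
At the end, for the whole second after the job is handed in: The three sections lie flat and at rest on the board, square within 0.03 rad, far ends within 2.8 mm of the fence, gaps at the stop and between neighbours under 2.8 mm, the arch section the same way round as at the start; the offcut lies at rest in the scrap tray (x of first_section in the frame of board between 0.0072 and 0.013 m and z of first_section in the frame of board between 0.01 and 0.0145 m and angle between the y axis of each of first_section, arch_section, end_section and the y axis of board, either way round below 0.03 rad and linear speed of each of first_section, arch_section, end_section, offcut below 0.01 m/s and x of arch_section in the frame of board between 0.0072 and 0.013 m and z of arch_section in the frame of board between 0.01 and 0.0145 m and x of end_section in the frame of board between 0.0072 and 0.013 m and z of end_section in the frame of board between 0.01 and 0.0145 m and y of first_section in the frame of board between 0.1242 and 0.13 m and y of arch_section in the frame of first_section between -0.0548 and -0.049 m and y of end_section in the frame of arch_section between -0.0548 and -0.049 m and x of offcut in the frame of scrap_tray between -0.056 and 0.056 m and y of offcut in the frame of scrap_tray between -0.056 and 0.056 m and z of offcut in the frame of scrap_tray between -0.002 and 0.028 m); the robot touches nothing.
It fails at once if the short section is moved more than 25 mm from its place (distance of short_section from where it was at the start of the episode above 0.025 m).
It fails at once if the sanding block is moved more than 25 mm from its place (distance of sanding_block from where it was at the start of the episode above 0.025 m).
It fails at once if the glue bottle, wax tin or tape measure is moved more than 25 mm from its place (distance of any of glue, wax_tin, tape from where it was at the start of the episode above 0.025 m).
It fails at once if the screwdriver is moved more than 25 mm from its place (distance of driver from where it was at the start of the episode above 0.025 m).
It also fails if it takes over 72 s, if anything falls off the work surface, if the arm or the gripper's body presses on something with over 40 N, if the wrist force passes 120 N, or if a joint passes its speed limit or range.

## Working session

There is one attempt and no reset: what is moved stays moved. The work goes in short steps, Python scripts to look and compute and a tool call to move; the robot and the scene stay as the last step left them, time stands still between calls to the robot, and variables do not carry over. Pictures are saved under pics/ and viewed, about 8 in all and at most 12, crops included, and the job is handed in when it is done.

Besides the shell and the picture viewer there is one more tool, called in YAML: its name, and indented under it one key for each argument. apply_moves: Moves the arm, as the interface text tells. Its arguments: {"type":"object","properties":{"motion":{"type":"array"},"squeeze":{"type":"number"}},"required":["motion"]}

```bash
mkdir -p pics; ls
cat > h.py <<'E'
import numpy as np, cv2
from rig import telemetry, get_image, camera_params, close_job, env
def shot(n,f=None):
    p=camera_params(n); im,d=get_image(n)
    if f: cv2.imwrite(f'pics/{f}.png',im[:,:,::-1])
    np.savez(f'pics/{n}_{f}.npz',im=im,d=d,**{k:np.array(v) for k,v in p.items()})
    return im,d,p
def world(p,d):
    R,_=cv2.Rodrigues(np.array(p['rvec'],float)); t=np.array(p['tvec'],float).ravel()
    v,u=np.mgrid[:d.shape[0],:d.shape[1]]
    c=np.stack([(u-p['cx'])/p['fx']*d,(v-p['cy'])/p['fy']*d,d],-1)
    return (c-t)@R
def px(p,u,v,z):
    R,_=cv2.Rodrigues(np.array(p['rvec'],float)); t=np.array(p['tvec'],float).ravel()
    r=R.T@np.array([(u-p['cx'])/p['fx'],(v-p['cy'])/p['fy'],1]); o=-R.T@t
    return o+r*(z-o[2])/r[2]
def st():
    s=telemetry.observe(); print(round(s['time_s'],2),np.round(s['position'],4),np.round(s['ft_force'],1),round(s['grip_width'],4)); print(np.round(s['tool_rot'],3)); return s
E
python3 - <<'E'
from h import *
st()
im,d,p=shot('top','t0'); print(p)
cv2.imwrite('pics/t0b.png',cv2.resize(im[:,:,::-1],(800,600),interpolation=cv2.INTER_CUBIC))
E
```

```text
pics
0.0 [0.1246 0.5354 0.216 ] [ 0.  -0.3 -1.1] 0.0854
[[-0.974  0.227 -0.001]
 [ 0.227  0.974 -0.001]
 [ 0.    -0.001 -1.   ]]
{'fx': 499.96094324380954, 'fy': 499.96094324380954, 'cx': 279.16149920917957, 'cy': 209.82058537948197, 'rvec': array([ 2.16753625, -2.14957886,  0.10440618]), 'tvec': array([0.03236872, 0.52561303, 1.25172035])}
```

View pics/t0b.png

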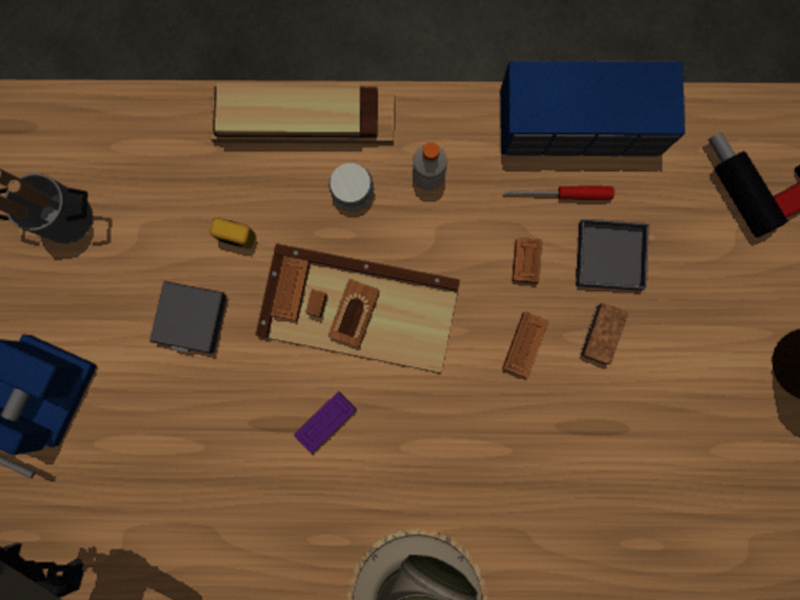

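The picture shows the board with its stop on the left (centre about 360,310). The arch is at (354,314), the offcut at (316,304), the end section at (525,345), the short section at (527,260) and the tray at (612,255). The purple look-alike is at (325,422).

Run:
```python
from h import *
z=np.load('pics/top_t0.npz'); im=z['im']
c=im[155:275,170:370]; c=np.clip(c.astype(float)*1.6,0,255).astype('uint8')
cv2.imwrite('pics/c0.png',cv2.resize(c[:,:,::-1],(800,480),interpolation=cv2.INTER_CUBIC))
p={k:z[k] for k in ['fx','fy','cx','cy','rvec','tvec']}
for k in ['fx','fy','cx','cy']: p[k]=float(p[k])
W=world(p,z['d'])
for n,(a,b),h in [('tray',(612,255),.03),('end',(525,345),.024),('arch',(354,314),.036),('off',(316,304),.046),('first',(289,290),.036)]:
    print(n,px(p,a*.7,b*.7,h).round(3), W[int(b*.7),int(a*.7)].round(3))
```

```text
tray [ 0.609 -0.346  0.03 ] [ 0.614 -0.351  0.007]
end [ 0.446 -0.189  0.024] [ 0.448 -0.187  0.027]
arch [0.498 0.116 0.036] [0.5   0.118 0.037]
off [0.515 0.183 0.046] [0.517 0.184 0.044]
first [0.541 0.233 0.036] [0.54  0.233 0.04 ]
```

View pics/c0.png

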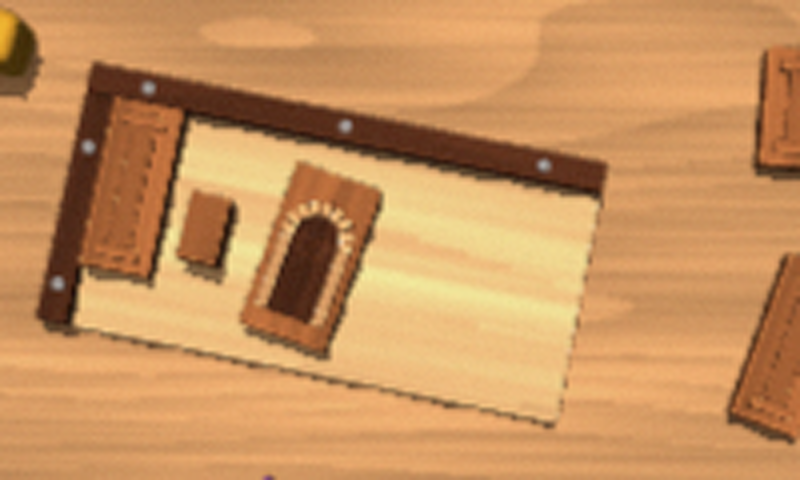

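Run:
```python
from h import *
z=np.load('pics/top_t0.npz')
p={k:z[k] for k in ['fx','fy','cx','cy','rvec','tvec']}
for k in ['fx','fy','cx','cy']: p[k]=float(p[k])
f=lambda x,y,h:px(p,170+(x+.5)/4-.5,155+(y+.5)/4-.5,h)[:2]
a,b,c=f(92,62,.03),f(607,162,.03),f(38,320,.03)
e=(a-b);print('fence len',np.linalg.norm(e),'stop len',np.linalg.norm(a-c)); yaw=np.arctan2(-e[0],e[1])
d=a-c; print('yaw',np.degrees(yaw),np.degrees(np.arctan2(d[1],d[0])))
R=lambda t:np.array([[np.cos(t),-np.sin(t)],[np.sin(t),np.cos(t)]])
o=(a-R(yaw)@[.085,.17]+b-R(yaw)@[.085,-.17])/2; print('board o',o.round(4))
for n,P,h in [('arch',[(300,162),(382,187),(328,357),(241,322)],.036),('off',[(193,190),(236,200),(221,268),(178,258)],.046),('first',[(118,97),(187,110),(150,277),(82,262)],.036)]:
    q=np.array([f(x,y,h) for x,y in P]); m=q.mean(0); ax=(q[0]+q[1]-q[2]-q[3])/2
    t=np.arctan2(ax[1],ax[0]); print(n,m.round(4),'bd',(R(yaw).T@(m-o)).round(4),'yaw',np.degrees(t).round(1),'rel',np.degrees(t-yaw).round(1),'len',np.linalg.norm(ax).round(4))
s=telemetry.observe();print(np.degrees(np.arctan2(s['tool_rot'][1][0],s['tool_rot'][0][0])))
```

```text
fence len 0.338825618102435 stop len 0.1699635031014973
yaw -10.701605773609144 -10.115725415600583
board o [0.5119 0.111 ]
arch [0.501  0.1162] bd [-0.0117  0.0031] yaw -18.0 rel -7.3 len 0.1111
off [0.5172 0.1827] bd [-0.0082  0.0714] yaw -11.2 rel -0.5 len 0.0442
first [0.5454 0.2312] bd [0.0106 0.1243] yaw -10.9 rel -0.2 len 0.1091
166.8893907316402
```

```bash
cat >> h.py <<'E'
def yaw_y(Rm): return np.degrees(np.arctan2(Rm[1][1],Rm[0][1]))
def plan(x,y,z,a=None,sim=None,vmax=20.,wmax=35.):
    """moves (one per call of 5 rows) to TCP x,y,z with the tool's y axis at world angle a (mod 180)"""
    if sim is None:
        s=telemetry.observe(); P=np.array(s['position']); A=yaw_y(s['tool_rot'])
    else: P,A=np.array(sim[:3]),sim[3]
    T=np.array([x,y,z],float); tot=0 if a is None else -((a-A+90)%180-90)
    n=max(1,int(np.ceil(max(np.linalg.norm(T-P)*100/vmax,abs(tot)/wmax))))
    for i in range(n):
        d=(T-P)*100/n; r=np.radians(A); Y=np.array([np.cos(r),np.sin(r),0]); X=np.array([-Y[1],Y[0],0])
        print(f'  tx {d@X:.2f} ty {d@Y:.2f} tz {-d[2]:.2f} turn {tot/n:.1f}'); A-=tot/n
    return [x,y,z,A]
def board():
    return np.array([.5119,.111]),-10.7
def b2w(bx,by):
    o,t=board(); t=np.radians(t); c,s=np.cos(t),np.sin(t); return o+np.array([[c,-s],[s,c]])@[bx,by]
E
python3 - <<'E'
from h import *
s=telemetry.observe(); print(env.tip_extent, s['tool_rot'][0][0])
# check X = Y x Z: with Z=-z, X should match
R=s['tool_rot'];A=np.radians(yaw_y(R));print(R[0][0],R[1][0],-np.sin(A),np.cos(A))
plan(.517,.183,.2,-10.7)
E
```

```text
0.017 -0.973933932210394
-0.973933932210394 0.22683163976142304 -0.9739340852406381 0.22683120950716096
  tx -15.40 ty -8.47 tz 0.53 turn 29.2
  tx -17.58 ty 0.12 tz 0.53 turn 29.2
  tx -15.29 ty 8.68 tz 0.53 turn 29.2
```

apply_moves:
  motion:
    - {"tx": -15.4,"ty": -8.5,"tz": 0.5,"turn": 29.2,"jaw": 1}
    - {"tx": -15.4,"ty": -8.5,"tz": 0.5,"turn": 29.2,"jaw": 1}
    - {"tx": -15.4,"ty": -8.5,"tz": 0.5,"turn": 29.2,"jaw": 1}
    - {"tx": -15.4,"ty": -8.5,"tz": 0.5,"turn": 29.2,"jaw": 1}
    - {"tx": -15.4,"ty": -8.5,"tz": 0.5,"turn": 29.2,"jaw": 1}

```text
time_s: 0.47
position: [0.2584, 0.4144, 0.2105]
tool_rot: [[-0.733, 0.681, -0.001], [0.681, 0.733, -0.003], [-0.002, -0.003, -1.0]]
ft_force: [0.6, -0.2, 0.7]
grip_width: 0.0856
```

apply_moves:
  motion:
    - {"tx": -17.6,"ty": 0.1,"tz": 0.5,"turn": 29.2,"jaw": 1}
    - {"tx": -17.6,"ty": 0.1,"tz": 0.5,"turn": 29.2,"jaw": 1}
    - {"tx": -17.6,"ty": 0.1,"tz": 0.5,"turn": 29.2,"jaw": 1}
    - {"tx": -17.6,"ty": 0.1,"tz": 0.5,"turn": 29.2,"jaw": 1}
    - {"tx": -17.6,"ty": 0.1,"tz": 0.5,"turn": 29.2,"jaw": 1}

```text
time_s: 0.88
position: [0.3909, 0.2924, 0.2053]
tool_rot: [[-0.299, 0.954, -0.001], [0.954, 0.299, -0.004], [-0.004, -0.002, -1.0]]
ft_force: [-0.0, -0.5, -0.2]
grip_width: 0.0857
```

apply_moves:
  motion:
    - {"tx": -15.3,"ty": 8.7,"tz": 0.5,"turn": 29.2,"jaw": 1}
    - {"tx": -15.3,"ty": 8.7,"tz": 0.5,"turn": 29.2,"jaw": 1}
    - {"tx": -15.3,"ty": 8.7,"tz": 0.5,"turn": 29.2,"jaw": 1}
    - {"tx": -15.3,"ty": 8.7,"tz": 0.5,"turn": 29.2,"jaw": 1}
    - {"tx": -15.3,"ty": 8.7,"tz": 0.5,"turn": 29.2,"jaw": 1}

```text
time_s: 1.3
position: [0.5226, 0.1688, 0.1998]
tool_rot: [[0.214, 0.977, -0.001], [0.977, -0.214, -0.005], [-0.005, 0.0, -1.0]]
ft_force: [-0.6, -0.8, -0.7]
grip_width: 0.0853
```

Run:
```python
from h import *
st(); im,d,p=shot('wrist','w0')
c=np.clip(im.astype(float)*1.5,0,255).astype('uint8')
cv2.imwrite('pics/w0b.png',cv2.resize(c[:,:,::-1],(800,600),interpolation=cv2.INTER_CUBIC))
plan(.517,.183,.2,-10.7)
```

```text
1.3 [0.5226 0.1688 0.1998] [-0.6 -0.8 -0.7] 0.0853
[[ 0.214  0.977 -0.001]
 [ 0.977 -0.214 -0.005]
 [-0.005  0.    -1.   ]]
  tx 1.26 ty -0.85 tz -0.04 turn -1.5
```

View pics/w0b.png

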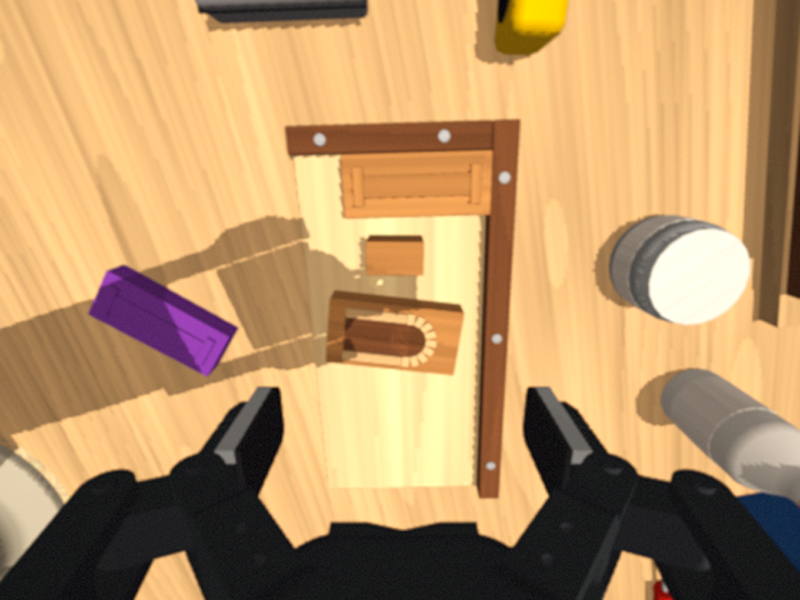

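The wrist view shows the offcut at (395,257), between the first section (417,183) and the arch (393,333). I'll get their poses from the depth.

```bash
cat >> h.py <<'E'
def rects(f='w0',n='wrist'):
    z=np.load(f'pics/{n}_{f}.npz'); p={k:z[k] for k in ['cx','cy','fx','fy','rvec','tvec']}
    W=world(p,z['d'].astype(float)); W[z['d']==0]=np.nan; return z['im'],W
def fit(W,lo,hi,c,r):
    m=(W[...,2]>lo)&(W[...,2]<hi)&(np.hypot(W[...,0]-c[0],W[...,1]-c[1])<r)
    k,l,s,_=cv2.connectedComponentsWithStats(m.astype('uint8'))
    i=1+np.argmax(s[1:,4]); q=W[l==i]
    (cx,cy),(w,h),a=cv2.minAreaRect((q[:,:2]*1000).astype('float32'))
    if w<h: a+=90
    a=(a+90)%180-90
    print(f'n{len(q)} c ({cx:.1f},{cy:.1f}) {max(w,h):.1f}x{min(w,h):.1f} long axis {a:.1f} z {np.median(q[:,2]):.4f}')
E
python3 - <<'E'
from h import *
im,W=rects()
print('off');fit(W,.040,.06,(.517,.183),.035)
print('arch');fit(W,.029,.045,(.501,.116),.07)
print('first');fit(W,.032,.045,(.545,.231),.07)
p=camera_params('wrist')
f=lambda x,y,h:px(p,(x+.5)*.7-.5,(y+.5)*.7-.5,h)[:2]
print([f(*a,.03).round(4) for a in [(519,121),(287,128),(497,496)]])
print('off',[f(*a,.046).round(4) for a in [(368,236),(424,236),(423,276),(365,275)]])
print('first',[f(*a,.036).round(4) for a in [(342,153),(493,151),(490,215),(343,217)]])
print('bd off.. expected first',b2w(.01,.127))
E
```

```text
off
n990 c (519.2,185.5) 43.7x25.7 long axis -12.5 z 0.0463
arch
n4311 c (502.8,118.2) 109.8x58.7 long axis -19.1 z 0.0367
first
n4728 c (546.4,233.2) 110.3x46.0 long axis -10.7 z 0.0370
[array([0.6279, 0.2597]), array([0.4641, 0.2903]), array([ 0.5654, -0.0694])]
off [array([0.5045, 0.2048]), array([0.5451, 0.196 ]), array([0.5384, 0.1662]), array([0.4952, 0.1763])]
first [array([0.4992, 0.2653]), array([0.6056, 0.2437]), array([0.5969, 0.1994]), array([0.4883, 0.2213])]
bd off.. expected first [0.54530579 0.23393516]
```

```bash
sed -i 's/\[.5119,.111\]/[.5130,.1103]/' h.py
python3 - <<'E'
from h import *
plan(.5192,.1855,.036,-12.3,vmax=17)
E
```

```text
tx 1.55 ty -0.69 tz 16.36 turn 0.1
```

apply_moves:
  motion:
    - {"tx": 1.55,"ty": -0.7,"tz": 3,"turn": 0,"jaw": 1}
    - {"tx": 1.55,"ty": -0.7,"tz": 7,"turn": 0,"jaw": 1}
    - {"tx": 1.55,"ty": -0.7,"tz": 10.5,"turn": 0,"jaw": 1}
    - {"tx": 1.55,"ty": -0.7,"tz": 13,"turn": 0,"jaw": 1}
    - {"tx": 1.55,"ty": -0.7,"tz": 13,"turn": 0,"jaw": 1}

```text
time_s: 1.77
position: [0.5153, 0.1854, 0.0649]
tool_rot: [[0.209, 0.978, -0.011], [0.978, -0.209, -0.006], [-0.008, -0.01, -1.0]]
ft_force: [-1.1, -0.4, 0.2]
grip_width: 0.0851
```

Run:
```python
from h import *
st();plan(.5192,.1855,.036,-12.3,vmax=17)
```

```text
1.77 [0.5153 0.1854 0.0649] [-1.1 -0.4  0.2] 0.0851
[[ 0.209  0.978 -0.011]
 [ 0.978 -0.209 -0.006]
 [-0.008 -0.01  -1.   ]]
  tx 0.09 ty 0.37 tz 2.89 turn 0.3
```

apply_moves:
  motion:
    - {"tx": 0.1,"ty": 0.35,"tz": 2.9,"turn": 0,"jaw": 1}
    - {"tx": 0.1,"ty": 0.35,"tz": 2.9,"turn": 0,"jaw": 1}
    - {"tx": 0.1,"ty": 0.35,"tz": 2.9,"turn": 0,"jaw": -1}
    - {"tx": 0.1,"ty": 0.35,"tz": 2.9,"turn": 0,"jaw": -1}
    - {"tx": 0.1,"ty": 0.35,"tz": 2.9,"turn": 0,"jaw": -1}
  squeeze: 30

```text
time_s: 2.18
position: [0.5195, 0.1858, 0.0379]
tool_rot: [[0.208, 0.978, -0.008], [0.978, -0.208, -0.006], [-0.007, -0.007, -1.0]]
ft_force: [-0.1, -0.1, -0.2]
grip_width: 0.0517
```

apply_moves:
  motion:
    - {"tx": 0,"ty": 0,"tz": 0,"turn": 0,"jaw": -1}
    - {"tx": 0,"ty": 0,"tz": 0,"turn": 0,"jaw": -1}
    - {"tx": 0,"ty": 0,"tz": 0,"turn": 0,"jaw": -1}
    - {"tx": 0,"ty": 0,"tz": 0,"turn": 0,"jaw": -1}
    - {"tx": 0,"ty": 0,"tz": 0,"turn": 0,"jaw": -1}

```text
time_s: 2.6
position: [0.5195, 0.1857, 0.0381]
tool_rot: [[0.208, 0.978, -0.008], [0.978, -0.208, -0.006], [-0.007, -0.006, -1.0]]
ft_force: [0.0, -0.4, 0.2]
grip_width: 0.0001
```

Run:
```python
from h import *
s=st();x,y,_=s['position']
q=plan(x,y,.15,vmax=13)
plan(.61,-.347,.13,sim=q)
```

```text
2.6 [0.5195 0.1857 0.0381] [ 0.  -0.4  0.2] 0.0001
[[ 0.208  0.978 -0.008]
 [ 0.978 -0.208 -0.006]
 [-0.007 -0.006 -1.   ]]
  tx 0.00 ty 0.00 tz -11.19 turn 0.0
  tx -16.74 ty 6.65 tz 0.67 turn 0.0
  tx -16.74 ty 6.65 tz 0.67 turn 0.0
  tx -16.74 ty 6.65 tz 0.67 turn 0.0
```

Run:
```python
from h import *
im,d,p=shot('wrist','w1')
c=np.clip(im.astype(float)*1.5,0,255).astype('uint8')
cv2.imwrite('pics/w1b.png',cv2.resize(c[:,:,::-1],(800,600),interpolation=cv2.INTER_CUBIC))
im,d,p=shot('side','s1')
c=np.clip(im.astype(float)*1.3,0,255).astype('uint8')
cv2.imwrite('pics/s1b.png',cv2.resize(c[:,:,::-1],(800,600),interpolation=cv2.INTER_CUBIC))
```

```text
(no output)
```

View pics/w1b.png

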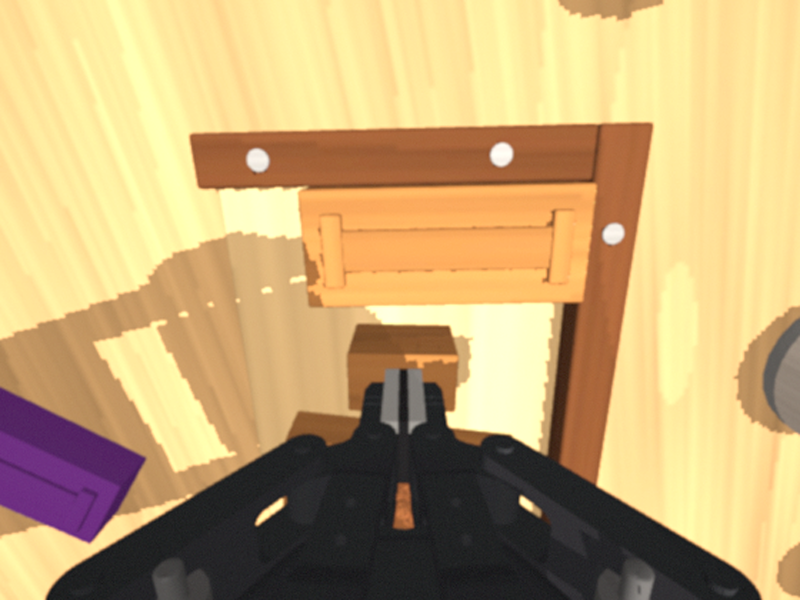

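Run:
```python
from h import *
st()
im,W=rects('w1')
print('off');fit(W,.040,.0478,(.519,.195),.025)
print('first');fit(W,.032,.045,(.545,.231),.07)
for v,u in [(385,390),(385,415),(335,400),(370,370),(395,440),(245,440)]: print(u,v,W[int(v*.7),int(u*.7)].round(4))
```

```text
2.7 [0.5195 0.1857 0.0379] [ 0.4 -0.5 -0.1] -0.0001
[[ 0.208  0.978 -0.008]
 [ 0.978 -0.208 -0.006]
 [-0.007 -0.007 -1.   ]]
off
n1816 c (519.6,186.3) 44.1x24.1 long axis -12.5 z 0.0463
first
n16701 c (546.5,232.6) 110.5x46.3 long axis -10.8 z 0.0370
390 385 [0.5182 0.1971 0.0687]
415 385 [0.5263 0.1954 0.0688]
400 335 [0.5214 0.1978 0.0279]
370 370 [0.5084 0.1929 0.0466]
440 395 [0.5342 0.1901 0.0693]
440 245 [0.5448 0.2349 0.0391]
```

View pics/s1b.png

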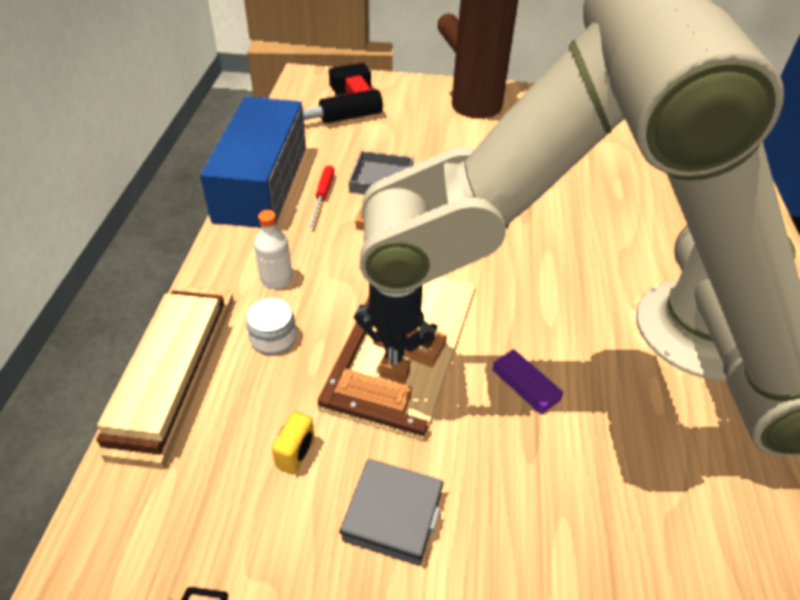

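Run:
```python
from h import *
im,W=rects('w1')
for u in (393,418): 
  for v in range(345,470,8): print(u,v,W[int(v*.7),int(u*.7)].round(4),im[int(v*.7),int(u*.7)])
im,W=rects('w0')
print('w0')
for u,v in [(265,395),(245,430),(230,460),(540,395),(560,430)]: print(u,v,W[int(v*.7),int(u*.7)].round(4),im[int(v*.7),int(u*.7)])
im,W=rects('s1','side')
for u,v in [(393,350),(393,360),(398,352),(396,372),(372,390),(420,255),(430,350)]: print(u,v,W[int(v*.7),int(u*.7)].round(4),im[int(v*.7),int(u*.7)])
```

```text
393 345 [0.5186 0.1982 0.0382] [84 52 26]
393 353 [0.5188 0.198  0.046 ] [92 59 33]
393 361 [0.5182 0.1953 0.0466] [110  70  39]
393 369 [0.519  0.1972 0.0578] [93 77 67]
393 377 [0.519  0.1969 0.0627] [87 84 81]
393 385 [0.5194 0.1976 0.07  ] [87 84 81]
393 393 [0.5196 0.1978 0.076 ] [87 84 80]
393 401 [0.5197 0.1976 0.08  ] [87 84 81]
393 409 [0.5198 0.1974 0.0846] [86 83 79]
393 417 [0.5199 0.1974 0.0884] [87 84 80]
393 425 [0.5197 0.1964 0.0913] [109 107 101]
393 433 [0.5203 0.1982 0.098 ] [22 21 22]
393 441 [0.5206 0.1989 0.1021] [21 23 23]
393 449 [0.5203 0.1973 0.1035] [20 22 21]
393 457 [0.5198 0.1952 0.1036] [20 21 22]
393 465 [0.5186 0.1899 0.1004] [24 22 26]
418 345 [0.5283 0.1959 0.0374] [86 55 29]
418 353 [0.5279 0.1951 0.0439] [104  67  36]
418 361 [0.5274 0.1929 0.0456] [168 114  63]
418 369 [0.5276 0.1955 0.0579] [99 81 69]
418 377 [0.5275 0.1957 0.0636] [91 87 84]
418 385 [0.5273 0.1952 0.0687] [87 84 81]
418 393 [0.5272 0.1956 0.075 ] [88 85 81]
418 401 [0.5272 0.1961 0.0802] [87 85 81]
418 409 [0.5269 0.1954 0.0838] [87 84 81]
418 417 [0.5269 0.1959 0.0884] [86 84 80]
418 425 [0.5268 0.1962 0.0931] [70 68 65]
418 433 [0.5269 0.1973 0.0986] [22 26 26]
418 441 [0.5268 0.1974 0.1018] [22 23 25]
418 449 [0.5268 0.1977 0.1058] [23 23 24]
418 457 [0.5266 0.1971 0.1077] [23 22 24]
418 465 [0.5265 0.197  0.1107] [24 24 25]
w0
265 395 [0.4816 0.1891 0.2374] [68 66 63]
245 430 [0.482  0.189  0.2567] [58 57 54]
230 460 [0.4803 0.1861 0.2654] [92 89 85]
540 395 [0.5689 0.1704 0.238 ] [66 63 61]
560 430 [0.5685 0.1705 0.2574] [43 41 40]
393 350 [0.52   0.1948 0.0913] [49 48 46]
393 360 [0.5192 0.1975 0.0708] [71 69 66]
398 352 [0.5134 0.1942 0.085 ] [45 46 44]
396 372 [0.514  0.199  0.0419] [93 58 33]
372 390 [0.5462 0.2386 0.041 ] [176 111  63]
420 255 [0.4857 0.2455 0.3328] [53 52 35]
430 350 [0.4651 0.1438 0.0399] [133  82  46]
```

Both cameras put the shut fingertips about 17 mm above the reported TCP, at z ≈ 0.055 with the TCP at 0.038. The text says they should be 17 mm below it. The fingers therefore closed in air above the offcut, which hasn't moved. I'll use the measured offset: tip z = TCP z + 17 mm shut, + 30 mm fully open.

apply_moves:
  motion:
    - {"tx": 0,"ty": 0,"tz": -0.5,"turn": 0,"jaw": 1}
    - {"tx": 0,"ty": 0,"tz": -0.5,"turn": 0,"jaw": 1}
    - {"tx": 0,"ty": 0,"tz": -0.5,"turn": 0,"jaw": 1}
    - {"tx": 0,"ty": 0,"tz": -0.5,"turn": 0,"jaw": 1}
    - {"tx": 0,"ty": 0,"tz": -0.5,"turn": 0,"jaw": 1}

```text
time_s: 3.12
position: [0.5195, 0.1858, 0.0429]
tool_rot: [[0.208, 0.978, -0.008], [0.978, -0.208, -0.006], [-0.007, -0.007, -1.0]]
ft_force: [-0.1, 0.6, -0.6]
grip_width: 0.0605
```

apply_moves:
  motion:
    - {"tx": 0,"ty": 0,"tz": 1,"turn": 0,"jaw": 1}
    - {"tx": 0,"ty": 0,"tz": 2,"turn": 0,"jaw": 1}
    - {"tx": 0,"ty": 0,"tz": 3,"turn": 0,"jaw": 1}
    - {"tx": 0,"ty": 0,"tz": 4,"turn": 0,"jaw": 1}
    - {"tx": 0,"ty": 0,"tz": 4.2,"turn": 0,"jaw": 1}

```text
time_s: 3.53
position: [0.518, 0.1853, -0.0015]
tool_rot: [[0.208, 0.978, -0.012], [0.978, -0.208, -0.006], [-0.009, -0.01, -1.0]]
ft_force: [-0.7, -0.6, 0.3]
grip_width: 0.0856
```

apply_moves:
  motion:
    - {"tx": 0,"ty": 0,"tz": 0,"turn": 0,"jaw": -1}
    - {"tx": 0,"ty": 0,"tz": 0,"turn": 0,"jaw": -1}
    - {"tx": 0,"ty": 0,"tz": 0,"turn": 0,"jaw": -1}
    - {"tx": 0,"ty": 0,"tz": 0,"turn": 0,"jaw": -1}
    - {"tx": 0,"ty": 0,"tz": 0,"turn": 0,"jaw": -1}

```text
time_s: 3.95
position: [0.5182, 0.1854, -0.0011]
tool_rot: [[0.208, 0.978, -0.011], [0.978, -0.208, -0.006], [-0.008, -0.009, -1.0]]
ft_force: [0.5, 0.2, 0.8]
grip_width: 0.0436
```

Run:
```python
from h import *
s=st();x,y,_=s['position']
q=plan(x,y,.13,vmax=13)
plan(.61,-.347,.1,sim=q)
```

```text
3.95 [ 0.5182  0.1854 -0.0011] [0.5 0.2 0.8] 0.0436
[[ 0.208  0.978 -0.011]
 [ 0.978 -0.208 -0.006]
 [-0.008 -0.009 -1.   ]]
  tx 0.00 ty 0.00 tz -6.55 turn 0.0
  tx 0.00 ty 0.00 tz -6.55 turn 0.0
  tx -16.72 ty 6.69 tz 1.00 turn 0.0
  tx -16.72 ty 6.69 tz 1.00 turn 0.0
  tx -16.72 ty 6.69 tz 1.00 turn 0.0
```

apply_moves:
  motion:
    - {"tx": 0,"ty": 0,"tz": 0,"turn": 0,"jaw": -1}
    - {"tx": 0,"ty": 0,"tz": -4,"turn": 0,"jaw": -1}
    - {"tx": 0,"ty": 0,"tz": -8,"turn": 0,"jaw": -1}
    - {"tx": 0,"ty": 0,"tz": -12,"turn": 0,"jaw": -1}
    - {"tx": -2,"ty": 0.8,"tz": -13,"turn": 0,"jaw": -1}

```text
time_s: 4.37
position: [0.525, 0.1673, 0.1352]
tool_rot: [[0.205, 0.979, -0.001], [0.979, -0.205, -0.004], [-0.004, -0.0, -1.0]]
ft_force: [-0.4, -0.4, 0.1]
grip_width: 0.0435
```

apply_moves:
  motion:
    - {"tx": -17,"ty": 6.7,"tz": 1,"turn": 0,"jaw": -1}
    - {"tx": -17,"ty": 6.7,"tz": 1,"turn": 0,"jaw": -1}
    - {"tx": -17,"ty": 6.7,"tz": 1,"turn": 0,"jaw": -1}
    - {"tx": -17,"ty": 6.7,"tz": 1,"turn": 0,"jaw": -1}
    - {"tx": -17,"ty": 6.7,"tz": 1,"turn": 0,"jaw": -1}

```text
time_s: 4.78
position: [0.5564, -0.0177, 0.1261]
tool_rot: [[0.209, 0.978, -0.0], [0.978, -0.209, -0.006], [-0.006, 0.001, -1.0]]
ft_force: [0.7, 0.5, -0.1]
grip_width: 0.0432
```

apply_moves:
  motion:
    - {"tx": -17,"ty": 6.7,"tz": 1,"turn": 0,"jaw": -1}
    - {"tx": -17,"ty": 6.7,"tz": 1,"turn": 0,"jaw": -1}
    - {"tx": -17,"ty": 6.7,"tz": 1,"turn": 0,"jaw": -1}
    - {"tx": -17,"ty": 6.7,"tz": 1,"turn": 0,"jaw": -1}
    - {"tx": -17,"ty": 6.7,"tz": 1,"turn": 0,"jaw": -1}

```text
time_s: 5.2
position: [0.5866, -0.2021, 0.1167]
tool_rot: [[0.211, 0.977, 0.0], [0.977, -0.211, -0.007], [-0.006, 0.001, -1.0]]
ft_force: [0.4, 0.1, -0.4]
grip_width: 0.0437
```

apply_moves:
  motion:
    - {"tx": -15,"ty": 5.9,"tz": 1,"turn": 0,"jaw": -1}
    - {"tx": -15,"ty": 5.9,"tz": 1,"turn": 0,"jaw": -1}
    - {"tx": -15,"ty": 5.9,"tz": 1,"turn": 0,"jaw": -1}
    - {"tx": -15,"ty": 5.9,"tz": 1,"turn": 0,"jaw": -1}
    - {"tx": -15,"ty": 5.9,"tz": 1,"turn": 0,"jaw": -1}

```text
time_s: 5.62
position: [0.6118, -0.3679, 0.1061]
tool_rot: [[0.217, 0.976, -0.0], [0.976, -0.217, -0.008], [-0.008, 0.002, -1.0]]
ft_force: [0.3, -0.9, 0.1]
grip_width: 0.0432
```

Run:
```python
from h import *
s=st()
im,d,p=shot('wrist','w2'); im,W=rects('w2')
print('tray');fit(W,.022,.036,(.61,-.347),.1)
print('end');fit(W,.015,.035,(.446,-.189),.07)
c=np.clip(im.astype(float)*1.5,0,255).astype('uint8')
cv2.imwrite('pics/w2b.png',c[:,:,::-1])
z=np.load('pics/top_t0.npz'); im,W=rects('t0','top')
print('tray');fit(W,.018,.036,(.61,-.347),.1)
print('end');fit(W,.015,.035,(.446,-.189),.07)
plan(.611,-.348,.1,-10,vmax=20)
```

```text
5.62 [ 0.6118 -0.3679  0.1061] [ 0.3 -0.9  0.1] 0.0432
[[ 0.217  0.976 -0.   ]
 [ 0.976 -0.217 -0.008]
 [-0.008  0.002 -1.   ]]
tray
n2962 c (614.6,-349.9) 120.4x120.2 long axis -3.9 z 0.0300
end
n6365 c (470.8,-198.8) 68.0x46.1 long axis -20.5 z 0.0249
tray
n440 c (613.6,-349.9) 121.7x121.7 long axis -3.9 z 0.0281
end
n792 c (449.0,-190.8) 110.0x47.1 long axis -20.8 z 0.0250
  tx 1.59 ty -0.44 tz 0.63 turn -2.4
```

View pics/w2b.png

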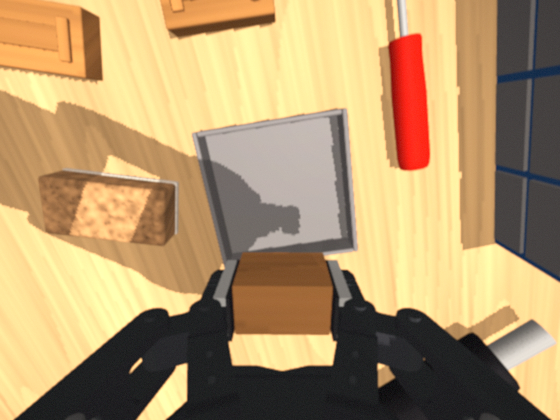

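The offcut is in the grip at (280,295), just short of the tray (275,185). The depth fit gives the tray centre as (0.614, -0.350).

apply_moves:
  motion:
    - {"tx": 1.8,"ty": -0.2,"tz": 0,"turn": -6,"jaw": -1}
    - {"tx": 1.8,"ty": -0.2,"tz": 2,"turn": -8,"jaw": -1}
    - {"tx": 1.8,"ty": -0.2,"tz": 5,"turn": -8,"jaw": -1}
    - {"tx": 1.8,"ty": -0.2,"tz": 8,"turn": -8,"jaw": -1}
    - {"tx": 1.8,"ty": -0.2,"tz": 10,"turn": -8,"jaw": -1}

```text
time_s: 6.08
position: [0.6131, -0.3448, 0.0037]
tool_rot: [[0.076, 0.997, -0.003], [0.997, -0.076, -0.004], [-0.004, -0.003, -1.0]]
ft_force: [0.5, -0.1, -1.0]
grip_width: 0.0437
```

apply_moves:
  motion:
    - {"tx": 0,"ty": 0,"tz": 0.8,"turn": 0,"jaw": -1}
    - {"tx": 0,"ty": 0,"tz": 0.8,"turn": 0,"jaw": 0.4}
    - {"tx": 0,"ty": 0,"tz": 0.8,"turn": 0,"jaw": 0.4}
    - {"tx": 0,"ty": 0,"tz": 0.8,"turn": 0,"jaw": 0.4}
    - {"tx": 0,"ty": 0,"tz": 0.8,"turn": 0,"jaw": 0.4}

```text
time_s: 6.5
position: [0.6139, -0.3452, -0.0024]
tool_rot: [[0.076, 0.997, -0.001], [0.997, -0.076, -0.006], [-0.006, -0.0, -1.0]]
ft_force: [0.1, -0.1, 0.6]
grip_width: 0.0598
```

apply_moves:
  motion:
    - {"tx": 0,"ty": 0,"tz": 0,"turn": 0,"jaw": 0.4}
    - {"tx": 0,"ty": 0,"tz": 0,"turn": 0,"jaw": 0.4}
    - {"tx": 0,"ty": 0,"tz": -4,"turn": 0,"jaw": 0.4}
    - {"tx": 0,"ty": 0,"tz": -8,"turn": 0,"jaw": 0.4}
    - {"tx": 0,"ty": 0,"tz": -12,"turn": 0,"jaw": 0.4}

```text
time_s: 6.92
position: [0.6137, -0.3444, 0.1194]
tool_rot: [[0.076, 0.997, -0.001], [0.997, -0.076, -0.006], [-0.006, -0.001, -1.0]]
ft_force: [0.7, 0.0, 0.2]
grip_width: 0.0597
```

Run:
```python
from h import *
s=st()
# next: end section; jaws across its width: tool y at -20.6+90
q=plan(.449,-.191,.12,69.4,vmax=19)
s=telemetry.observe(); print(np.round(s['q'],1))
im,d,p=shot('wrist','w3'); im,W=rects('w3')
print('off');fit(W,.015,.05,(.614,-.35),.045)
```

```text
6.92 [ 0.6137 -0.3444  0.1194] [0.7 0.  0.2] 0.0597
[[ 0.076  0.997 -0.001]
 [ 0.997 -0.076 -0.006]
 [-0.006 -0.001 -1.   ]]
  tx 4.68 ty -5.86 tz -0.02 turn -24.6
  tx 6.69 ty -3.38 tz -0.02 turn -24.6
  tx 7.50 ty -0.29 tz -0.02 turn -24.6
[-38.8  41.5  54.8  -0.3  83.6 -34.4]
off
n1785 c (612.3,-342.6) 44.0x26.3 long axis -4.2 z 0.0382
```

Run:
```python
from h import *
q=plan(.5028,.1182,.10,70.9,vmax=19)
```

```text
tx 15.15 ty -4.95 tz 0.98 turn -25.1
  tx 15.82 ty 1.94 tz 0.98 turn -25.1
  tx 13.51 ty 8.47 tz 0.98 turn -25.1
```

apply_moves:
  motion:
    - {"tx": 15.15,"ty": -4.95,"tz": 1,"turn": -25,"jaw": 1}
    - {"tx": 15.15,"ty": -4.95,"tz": 1,"turn": -25,"jaw": 1}
    - {"tx": 15.15,"ty": -4.95,"tz": 1,"turn": -25,"jaw": 1}
    - {"tx": 15.15,"ty": -4.95,"tz": 1,"turn": -25,"jaw": 1}
    - {"tx": 15.15,"ty": -4.95,"tz": 1,"turn": -25,"jaw": 1}

```text
time_s: 7.38
position: [0.5774, -0.1861, 0.1176]
tool_rot: [[-0.36, 0.933, 0.01], [0.933, 0.36, -0.013], [-0.016, 0.005, -1.0]]
ft_force: [0.4, 0.7, -0.3]
grip_width: 0.0854
```

apply_moves:
  motion:
    - {"tx": 16,"ty": 1.9,"tz": 1,"turn": -25,"jaw": 1}
    - {"tx": 16,"ty": 1.9,"tz": 1,"turn": -25,"jaw": 1}
    - {"tx": 16,"ty": 1.9,"tz": 1,"turn": -25,"jaw": 1}
    - {"tx": 16,"ty": 1.9,"tz": 1,"turn": -25,"jaw": 1}
    - {"tx": 16,"ty": 1.9,"tz": 1,"turn": -25,"jaw": 1}

```text
time_s: 7.8
position: [0.5352, -0.0244, 0.105]
tool_rot: [[-0.726, 0.688, 0.008], [0.688, 0.726, -0.011], [-0.014, -0.003, -1.0]]
ft_force: [0.9, -0.0, -0.1]
grip_width: 0.085
```

apply_moves:
  motion:
    - {"tx": 13.5,"ty": 8.5,"tz": 1,"turn": -25,"jaw": 1}
    - {"tx": 13.5,"ty": 8.5,"tz": 1,"turn": -25,"jaw": 1}
    - {"tx": 13.5,"ty": 8.5,"tz": 1,"turn": -25,"jaw": 1}
    - {"tx": 13.5,"ty": 8.5,"tz": 1,"turn": -25,"jaw": 1}
    - {"tx": 13.5,"ty": 8.5,"tz": 1,"turn": -25,"jaw": 1}

```text
time_s: 8.22
position: [0.4934, 0.1353, 0.0928]
tool_rot: [[-0.951, 0.308, 0.007], [0.308, 0.951, -0.01], [-0.01, -0.007, -1.0]]
ft_force: [-1.2, 1.1, 0.2]
grip_width: 0.0856
```

Run:
```python
from h import *
s=st(); q=plan(.5028,.1182,.02,70.9,vmax=19)
```

```text
8.22 [0.4934 0.1353 0.0928] [-1.2  1.1  0.2] 0.0856
[[-0.951  0.308  0.007]
 [ 0.308  0.951 -0.01 ]
 [-0.01  -0.007 -1.   ]]
  tx -1.42 ty -1.34 tz 7.28 turn 1.2
```

apply_moves:
  motion:
    - {"tx": -1.4,"ty": -1.35,"tz": 1,"turn": 1,"jaw": 1}
    - {"tx": -1.4,"ty": -1.35,"tz": 3,"turn": 1,"jaw": 1}
    - {"tx": -1.4,"ty": -1.35,"tz": 5,"turn": 1,"jaw": 1}
    - {"tx": -1.4,"ty": -1.35,"tz": 6,"turn": 1,"jaw": 1}
    - {"tx": -1.4,"ty": -1.35,"tz": 6,"turn": 1,"jaw": 1}

```text
time_s: 8.63
position: [0.5026, 0.116, 0.0309]
tool_rot: [[-0.945, 0.327, 0.004], [0.327, 0.945, -0.01], [-0.007, -0.009, -1.0]]
ft_force: [-0.5, -0.9, -0.7]
grip_width: 0.0856
```

Run:
```python
from h import *
s=st(); q=plan(.5028,.1182,-.005,70.9,vmax=19)
```

```text
8.63 [0.5026 0.116  0.0309] [-0.5 -0.9 -0.7] 0.0856
[[-0.945  0.327  0.004]
 [ 0.327  0.945 -0.01 ]
 [-0.007 -0.009 -1.   ]]
  tx 0.06 ty 0.21 tz 3.59 turn 0.0
```

Descend, grip gently, then lift a few mm.

apply_moves:
  motion:
    - {"tx": 0,"ty": 0.2,"tz": 2,"turn": 0,"jaw": 1}
    - {"tx": 0,"ty": 0.2,"tz": 3.6,"turn": 0,"jaw": 1}
    - {"tx": 0,"ty": 0.2,"tz": 3.6,"turn": 0,"jaw": 1}
    - {"tx": 0,"ty": 0.2,"tz": 3.6,"turn": 0,"jaw": -1}
    - {"tx": 0,"ty": 0.2,"tz": 3.6,"turn": 0,"jaw": -1}
  squeeze: 35

```text
time_s: 9.05
position: [0.5044, 0.1171, -0.004]
tool_rot: [[-0.945, 0.328, 0.006], [0.328, 0.945, -0.01], [-0.009, -0.008, -1.0]]
ft_force: [0.3, 0.3, -0.5]
grip_width: 0.064
```

apply_moves:
  motion:
    - {"tx": 0,"ty": 0,"tz": 0,"turn": 0,"jaw": -1}
    - {"tx": 0,"ty": 0,"tz": 0,"turn": 0,"jaw": -1}
    - {"tx": 0,"ty": 0,"tz": 0,"turn": 0,"jaw": -1}
    - {"tx": 0,"ty": 0,"tz": -0.6,"turn": 0,"jaw": -1}
    - {"tx": 0,"ty": 0,"tz": -0.6,"turn": 0,"jaw": -1}

```text
time_s: 9.47
position: [0.5048, 0.1172, 0.003]
tool_rot: [[-0.945, 0.328, 0.007], [0.328, 0.945, -0.01], [-0.01, -0.008, -1.0]]
ft_force: [0.1, -0.8, -1.9]
grip_width: 0.0576
```

Run:
```python
from h import *
s=st(); o,t=board(); r=np.radians(t); R=np.array([[np.cos(r),-np.sin(r)],[np.sin(r),np.cos(r)]])
print('board xy',R.T@(np.array(s['position'][:2])-o))
w=b2w(.006,.050); print(w); plan(*w,s['position'][2],79.3)
im,d,p=shot('wrist','w4'); im,W=rects('w4')
fit(W,.033,.055,s['position'],.08)
```

```text
9.47 [0.5048 0.1172 0.003 ] [ 0.1 -0.8 -1.9] 0.0576
[[-0.945  0.328  0.007]
 [ 0.328  0.945 -0.01 ]
 [-0.01  -0.008 -1.   ]]
board xy [-0.00937739  0.00522451]
[0.52817901 0.15831664]
  tx -0.86 ty 4.65 tz -0.00 turn -8.4
n25964 c (499.5,119.0) 103.0x84.8 long axis -19.2 z 0.0434
```

apply_moves:
  motion:
    - {"tx": -0.4,"ty": 2,"tz": -0.4,"turn": -4.2,"jaw": -1}
    - {"tx": -0.9,"ty": 4,"tz": -0.4,"turn": -8.4,"jaw": -1}
    - {"tx": -0.9,"ty": 4.35,"tz": -0.4,"turn": -8.4,"jaw": -1}
    - {"tx": -0.9,"ty": 4.35,"tz": 0,"turn": -8.4,"jaw": -1}
    - {"tx": -0.9,"ty": 4.35,"tz": 0.4,"turn": -8.4,"jaw": -1}

```text
time_s: 9.93
position: [0.5269, 0.1551, -0.002]
tool_rot: [[-0.982, 0.187, 0.006], [0.187, 0.982, -0.011], [-0.008, -0.009, -1.0]]
ft_force: [0.3, 0.6, -1.9]
grip_width: 0.0571
```

```bash
cat >> h.py <<'E'
def bst():
    s=st(); o,t=board(); r=np.radians(t); R=np.array([[np.cos(r),-np.sin(r)],[np.sin(r),np.cos(r)]])
    print('board xy',(R.T@(np.array(s['position'][:2])-o)).round(4),'angle off',round(yaw_y(s['tool_rot'])-90-t,2)); return s
E
python3 - <<'E'
from h import *
bst()
E
```

```text
9.93 [ 0.5269  0.1551 -0.002 ] [ 0.3  0.6 -1.9] 0.0571
[[-0.982  0.187  0.006]
 [ 0.187  0.982 -0.011]
 [-0.008 -0.009 -1.   ]]
board xy [0.0053 0.0466] angle off -0.07
```

apply_moves:
  motion:
    - {"tx": 0,"ty": 0,"tz": 0.2,"turn": 0,"jaw": -1}
    - {"tx": -0.3,"ty": 0,"tz": 0.2,"turn": 0,"jaw": -1}
    - {"tx": -0.6,"ty": 0,"tz": 0.2,"turn": 0,"jaw": -1}
    - {"tx": -0.8,"ty": 0,"tz": 0.2,"turn": 0,"jaw": -1}
    - {"tx": -0.95,"ty": 0,"tz": 0.2,"turn": 0,"jaw": -1}

```text
time_s: 10.35
position: [0.5335, 0.1532, -0.0033]
tool_rot: [[-0.982, 0.188, 0.001], [0.188, 0.982, -0.01], [-0.002, -0.009, -1.0]]
ft_force: [-18.5, 3.6, 21.6]
grip_width: 0.0573
```

Run:
```python
from h import *
bst()
```

```text
10.35 [ 0.5335  0.1532 -0.0033] [-18.5   3.6  21.6] 0.0573
[[-0.982  0.188  0.001]
 [ 0.188  0.982 -0.01 ]
 [-0.002 -0.009 -1.   ]]
board xy [0.0121 0.046 ] angle off -0.16
```

apply_moves:
  motion:
    - {"tx": 0.1,"ty": 0,"tz": -0.1,"turn": 0,"jaw": 0.55}
    - {"tx": 0.1,"ty": 0,"tz": -0.1,"turn": 0,"jaw": 0.55}
    - {"tx": 0.1,"ty": 0,"tz": -0.1,"turn": 0,"jaw": 0.55}
    - {"tx": 0.1,"ty": 0,"tz": -3,"turn": 0,"jaw": 0.55}
    - {"tx": 0.1,"ty": 0,"tz": -7,"turn": 0,"jaw": 0.55}

```text
time_s: 10.77
position: [0.5307, 0.1534, 0.0645]
tool_rot: [[-0.982, 0.189, -0.007], [0.189, 0.982, -0.01], [0.005, -0.011, -1.0]]
ft_force: [1.0, -0.3, -0.4]
grip_width: 0.0659
```

Run:
```python
from h import *
bst(); plan(.449,-.191,.085,69.3,vmax=18)
```

```text
10.77 [0.5307 0.1534 0.0645] [ 1.  -0.3 -0.4] 0.0659
[[-0.982  0.189 -0.007]
 [ 0.189  0.982 -0.01 ]
 [ 0.005 -0.011 -1.   ]]
board xy [0.0094 0.0457] angle off -0.22
  tx 0.75 ty -17.68 tz -1.03 turn 4.9
  tx -0.76 ty -17.68 tz -1.03 turn 4.9
```

apply_moves:
  motion:
    - {"tx": 0.7,"ty": -17.7,"tz": -3,"turn": 5,"jaw": 1}
    - {"tx": 0.7,"ty": -17.7,"tz": -3,"turn": 5,"jaw": 1}
    - {"tx": 0.7,"ty": -17.7,"tz": -3,"turn": 5,"jaw": 1}
    - {"tx": 0.7,"ty": -17.7,"tz": -3,"turn": 5,"jaw": 1}
    - {"tx": 0.7,"ty": -17.7,"tz": -3,"turn": 5,"jaw": 1}

```text
time_s: 11.18
position: [0.4898, -0.023, 0.0972]
tool_rot: [[-0.961, 0.278, -0.006], [0.278, 0.961, -0.012], [0.002, -0.013, -1.0]]
ft_force: [1.6, -0.2, 1.2]
grip_width: 0.0857
```

apply_moves:
  motion:
    - {"tx": -0.7,"ty": -16.5,"tz": 0,"turn": 5,"jaw": 1}
    - {"tx": -0.7,"ty": -16.5,"tz": 0,"turn": 5,"jaw": 1}
    - {"tx": -0.7,"ty": -16.5,"tz": 0,"turn": 5,"jaw": 1}
    - {"tx": -0.7,"ty": -16.5,"tz": 0,"turn": 5,"jaw": 1}
    - {"tx": -0.7,"ty": -16.5,"tz": 0,"turn": 5,"jaw": 1}

```text
time_s: 11.6
position: [0.4497, -0.1897, 0.0993]
tool_rot: [[-0.931, 0.366, -0.005], [0.366, 0.93, -0.014], [-0.001, -0.015, -1.0]]
ft_force: [1.4, 0.7, -0.6]
grip_width: 0.0853
```

Run:
```python
from h import *
st(); im,d,p=shot('wrist','w5'); im,W=rects('w5')
print('end');fit(W,.015,.035,(.449,-.191),.075)
print('first/arch');
fit(W,.032,.045,(.53,.152),.065)
plan(.449,-.191,-.005,69.3)
```

```text
11.6 [ 0.4497 -0.1897  0.0993] [ 1.4  0.7 -0.6] 0.0853
[[-0.931  0.366 -0.005]
 [ 0.366  0.93  -0.014]
 [-0.001 -0.015 -1.   ]]
end
n6844 c (449.4,-191.3) 110.1x46.2 long axis -20.6 z 0.0250
first/archTraceback (most recent call last):
  File "<stdin>", line 5, in <module>
  File "h.py", line 41, in fit
    i=1+np.argmax(s[1:,4]); q=W[l==i]
        ~~~~~~~~~^^^^^^^^^
    return _wrapfunc(a, 'argmax', axis=axis, out=out, **kwds)
    return bound(*args, **kwds)
ValueError: attempt to get argmax of an empty sequence
```

apply_moves:
  motion:
    - {"tx": -0.05,"ty": -0.15,"tz": 4,"turn": -0.9,"jaw": 1}
    - {"tx": -0.05,"ty": -0.15,"tz": 7.5,"turn": -0.9,"jaw": 1}
    - {"tx": -0.05,"ty": -0.15,"tz": 10.5,"turn": -0.9,"jaw": 1}
    - {"tx": -0.05,"ty": -0.15,"tz": 11.3,"turn": -0.9,"jaw": 1}
    - {"tx": -0.05,"ty": -0.15,"tz": 11.3,"turn": -0.9,"jaw": 1}

```text
time_s: 12.07
position: [0.4484, -0.189, -0.0153]
tool_rot: [[-0.936, 0.351, -0.009], [0.351, 0.936, -0.01], [0.005, -0.013, -1.0]]
ft_force: [0.1, 0.6, -0.0]
grip_width: 0.0854
```

apply_moves:
  motion:
    - {"tx": 0,"ty": 0,"tz": 0,"turn": 0,"jaw": -1}
    - {"tx": 0,"ty": 0,"tz": 0,"turn": 0,"jaw": -1}
    - {"tx": 0,"ty": 0,"tz": 0,"turn": 0,"jaw": -1}
    - {"tx": 0,"ty": 0,"tz": 0,"turn": 0,"jaw": -1}
    - {"tx": 0,"ty": 0,"tz": 0,"turn": 0,"jaw": -1}

```text
time_s: 12.48
position: [0.4492, -0.1893, -0.0138]
tool_rot: [[-0.936, 0.351, -0.006], [0.351, 0.936, -0.012], [0.002, -0.013, -1.0]]
ft_force: [-0.8, 1.2, 6.0]
grip_width: 0.045
```

apply_moves:
  motion:
    - {"tx": 0,"ty": 0,"tz": 0,"turn": 0,"jaw": -1}
    - {"tx": 0,"ty": 0,"tz": -2,"turn": 0,"jaw": -1}
    - {"tx": 0,"ty": 0,"tz": -5,"turn": 0,"jaw": -1}
    - {"tx": 0,"ty": 0,"tz": -8,"turn": 0,"jaw": -1}
    - {"tx": 0,"ty": 0,"tz": -9,"turn": 0,"jaw": -1}

```text
time_s: 12.9
position: [0.4511, -0.189, 0.0804]
tool_rot: [[-0.937, 0.35, -0.001], [0.35, 0.936, -0.015], [-0.004, -0.015, -1.0]]
ft_force: [2.1, 0.0, -0.7]
grip_width: 0.0451
```

Run:
```python
from h import *
bst()
# arch at board y .046 -> right edge .017; end centre = .017-.023-.022
w=b2w(.002,-.030); plan(*w,.06,79.3,vmax=18)
```

```text
12.9 [ 0.4511 -0.189   0.0804] [ 2.1  0.  -0.7] 0.0451
[[-0.937  0.35  -0.001]
 [ 0.35   0.936 -0.015]
 [-0.004 -0.015 -1.   ]]
board xy [-0.0052 -0.3056] angle off -9.82
  tx 1.99 ty 13.64 tz 1.02 turn -4.9
  tx 0.82 ty 13.76 tz 1.02 turn -4.9
```

apply_moves:
  motion:
    - {"tx": 2,"ty": 13.7,"tz": 1,"turn": -4.9,"jaw": -1}
    - {"tx": 2,"ty": 13.7,"tz": 1,"turn": -4.9,"jaw": -1}
    - {"tx": 2,"ty": 13.7,"tz": 1,"turn": -4.9,"jaw": -1}
    - {"tx": 2,"ty": 13.7,"tz": 1,"turn": -4.9,"jaw": -1}
    - {"tx": 2,"ty": 13.7,"tz": 1,"turn": -4.9,"jaw": -1}

```text
time_s: 13.32
position: [0.4805, -0.051, 0.0687]
tool_rot: [[-0.964, 0.265, -0.001], [0.265, 0.964, -0.015], [-0.003, -0.015, -1.0]]
ft_force: [-0.3, -0.0, -1.5]
grip_width: 0.0453
```

apply_moves:
  motion:
    - {"tx": 0.8,"ty": 13.2,"tz": 1,"turn": -4.9,"jaw": -1}
    - {"tx": 0.8,"ty": 13.2,"tz": 1,"turn": -4.9,"jaw": -1}
    - {"tx": 0.8,"ty": 13.2,"tz": 1,"turn": -4.9,"jaw": -1}
    - {"tx": 0.8,"ty": 13.2,"tz": 1,"turn": -4.9,"jaw": -1}
    - {"tx": 0.8,"ty": 13.2,"tz": 1,"turn": -4.9,"jaw": -1}

```text
time_s: 13.73
position: [0.508, 0.0798, 0.0568]
tool_rot: [[-0.984, 0.179, -0.0], [0.179, 0.984, -0.015], [-0.002, -0.015, -1.0]]
ft_force: [-0.5, -0.1, -1.4]
grip_width: 0.0455
```

Run:
```python
from h import *
bst()
w=b2w(.002,-.030); plan(*w,-.001,79.3,vmax=18)
im,d,p=shot('wrist','w6'); im,W=rects('w6')
print('arch');fit(W,.032,.045,(.527,.153),.065)
print(b2w(.01,.046))
c=np.clip(im.astype(float)*1.4,0,255).astype('uint8')
cv2.imwrite('pics/w6b.png',c[:,:,::-1])
```

```text
13.73 [0.508  0.0798 0.0568] [-0.5 -0.1 -1.4] 0.0455
[[-0.984  0.179 -0.   ]
 [ 0.179  0.984 -0.015]
 [-0.002 -0.015 -1.   ]]
board xy [ 0.0007 -0.0309] angle off 0.4
  tx -0.13 ty 0.08 tz 5.78 turn 0.4
arch
n11344 c (526.6,154.3) 100.2x58.6 long axis -10.7 z 0.0373
[0.53136679 0.15364352]
```

View pics/w6b.png

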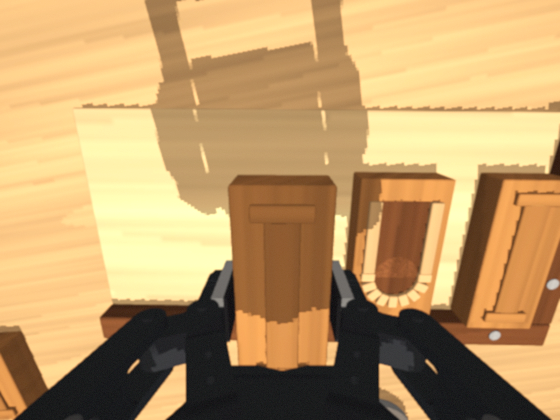

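The end section is in the grip at (283,270). The arch is at (400,240), square and clear of both neighbours. Next I'll lower it and press it to the fence.

apply_moves:
  motion:
    - {"tx": 0,"ty": 0.1,"tz": 2.5,"turn": 0.4,"jaw": -1}
    - {"tx": 0,"ty": 0.1,"tz": 4.5,"turn": 0.4,"jaw": -1}
    - {"tx": 0,"ty": 0.1,"tz": 5.4,"turn": 0.4,"jaw": -1}
    - {"tx": 0,"ty": 0.1,"tz": 5.7,"turn": 0.4,"jaw": -1}
    - {"tx": 0,"ty": 0.1,"tz": 5.7,"turn": 0.4,"jaw": -1}

```text
time_s: 14.2
position: [0.5081, 0.0772, -0.0001]
tool_rot: [[-0.982, 0.188, -0.001], [0.188, 0.982, -0.016], [-0.002, -0.016, -1.0]]
ft_force: [-0.1, 0.7, -0.6]
grip_width: 0.0455
```

Run:
```python
from h import *
bst()
```

```text
14.2 [ 5.081e-01  7.720e-02 -1.000e-04] [-0.1  0.7 -0.6] 0.0455
[[-0.982  0.188 -0.001]
 [ 0.188  0.982 -0.016]
 [-0.002 -0.016 -1.   ]]
board xy [ 0.0013 -0.0334] angle off -0.16
```

apply_moves:
  motion:
    - {"tx": -0.3,"ty": 0,"tz": 0.15,"turn": 0,"jaw": -1}
    - {"tx": -0.6,"ty": 0,"tz": 0.15,"turn": 0,"jaw": -1}
    - {"tx": -0.8,"ty": 0,"tz": 0.15,"turn": 0,"jaw": -1}
    - {"tx": -1.0,"ty": 0,"tz": 0.15,"turn": 0,"jaw": -1}
    - {"tx": -1.1,"ty": 0,"tz": 0.15,"turn": 0,"jaw": -1}

```text
time_s: 14.62
position: [0.5159, 0.0755, -0.0017]
tool_rot: [[-0.982, 0.188, -0.008], [0.188, 0.982, -0.015], [0.005, -0.017, -1.0]]
ft_force: [-15.3, 1.2, 6.5]
grip_width: 0.0452
```

Run:
```python
from h import *
bst()
```

```text
14.62 [ 0.5159  0.0755 -0.0017] [-15.3   1.2   6.5] 0.0452
[[-0.982  0.188 -0.008]
 [ 0.188  0.982 -0.015]
 [ 0.005 -0.017 -1.   ]]
board xy [ 0.0093 -0.0337] angle off -0.13
```

apply_moves:
  motion:
    - {"tx": 0.1,"ty": 0,"tz": -0.1,"turn": 0,"jaw": 0.4}
    - {"tx": 0.1,"ty": 0,"tz": -0.1,"turn": 0,"jaw": 0.4}
    - {"tx": 0.1,"ty": 0,"tz": -0.1,"turn": 0,"jaw": 0.4}
    - {"tx": 0.1,"ty": 0,"tz": -3,"turn": 0,"jaw": 0.4}
    - {"tx": 0.1,"ty": 0,"tz": -6,"turn": 0,"jaw": 0.4}

```text
time_s: 15.03
position: [0.5151, 0.0765, 0.0583]
tool_rot: [[-0.982, 0.188, -0.011], [0.188, 0.982, -0.015], [0.008, -0.017, -1.0]]
ft_force: [0.5, 0.3, 0.7]
grip_width: 0.0602
```

apply_moves:
  motion:
    - {"tx": 0,"ty": 0,"tz": -2,"turn": 35,"jaw": 0.3}
    - {"tx": 0,"ty": -2,"tz": -2,"turn": 35,"jaw": 0.3}
    - {"tx": 0,"ty": -4,"tz": -2,"turn": 35,"jaw": 0.3}
    - {"tx": 0,"ty": -4.2,"tz": -2,"turn": 35,"jaw": 0.3}
    - {"tx": 0,"ty": -4.2,"tz": -2,"turn": 35,"jaw": 0.3}

```text
time_s: 15.45
position: [0.5079, 0.0344, 0.0795]
tool_rot: [[-0.691, 0.723, -0.009], [0.723, 0.691, -0.015], [-0.005, -0.017, -1.0]]
ft_force: [0.8, 0.4, -0.6]
grip_width: 0.0559
```

apply_moves:
  motion:
    - {"tx": 0,"ty": 0,"tz": 0,"turn": 35,"jaw": 0.3}
    - {"tx": 0,"ty": 0,"tz": 0,"turn": 35,"jaw": 0.3}
    - {"tx": 0,"ty": 0,"tz": 0,"turn": 35,"jaw": 0.3}
    - {"tx": 0,"ty": 0,"tz": 0,"turn": 35,"jaw": 0.3}
    - {"tx": 0,"ty": 0,"tz": 0,"turn": 35,"jaw": 0.3}

```text
time_s: 15.87
position: [0.5085, 0.0343, 0.0799]
tool_rot: [[-0.145, 0.989, -0.008], [0.989, 0.145, -0.016], [-0.014, -0.01, -1.0]]
ft_force: [-0.9, -1.8, 0.4]
grip_width: 0.0555
```

Run:
```python
from h import *
bst()
w=b2w(.008,-.078); plan(*w,-.003,-10.7,vmax=18)
im,d,p=shot('wrist','w7'); im,W=rects('w7')
print('end');fit(W,.032,.045,b2w(.01,-.034),.065); print(b2w(.01,-.034))
```

```text
15.87 [0.5085 0.0343 0.0799] [-0.9 -1.8  0.4] 0.0555
[[-0.145  0.989 -0.008]
 [ 0.989  0.145 -0.016]
 [-0.014 -0.01  -1.   ]]
board xy [ 0.0097 -0.0755] angle off -70.94
  tx -0.18 ty -0.24 tz 8.29 turn 19.1
end
n10356 c (517.8,75.4) 111.9x46.4 long axis -10.6 z 0.0369
[0.51651346 0.0750345 ]
```

apply_moves:
  motion:
    - {"tx": -0.5,"ty": -0.2,"tz": 0,"turn": 19,"jaw": 0.3}
    - {"tx": -0.5,"ty": -0.2,"tz": 0,"turn": 19,"jaw": 0.3}
    - {"tx": -0.5,"ty": -0.2,"tz": 1,"turn": 19,"jaw": 0.3}
    - {"tx": -0.5,"ty": -0.2,"tz": 3,"turn": 19,"jaw": 0.3}
    - {"tx": -0.5,"ty": -0.2,"tz": 5,"turn": 19,"jaw": 0.3}

```text
time_s: 16.33
position: [0.5077, 0.0281, 0.0302]
tool_rot: [[0.189, 0.982, -0.004], [0.982, -0.189, -0.016], [-0.017, -0.001, -1.0]]
ft_force: [0.3, 0.2, 0.4]
grip_width: 0.0554
```

Run:
```python
from h import *
bst()
w=b2w(.008,-.079); plan(*w,-.003,-10.7,vmax=18)
```

```text
16.33 [0.5077 0.0281 0.0302] [0.3 0.2 0.4] 0.0554
[[ 0.189  0.982 -0.004]
 [ 0.982 -0.189 -0.016]
 [-0.017 -0.001 -1.   ]]
board xy [ 0.0101 -0.0818] angle off -90.19
  tx 0.28 ty -0.21 tz 3.32 turn -0.2
```

apply_moves:
  motion:
    - {"tx": 0,"ty": -0.2,"tz": 2,"turn": -0.2,"jaw": 0.3}
    - {"tx": 0,"ty": -0.2,"tz": 3.2,"turn": -0.2,"jaw": 0.3}
    - {"tx": 0,"ty": -0.2,"tz": 3.2,"turn": -0.2,"jaw": 0.3}
    - {"tx": 1,"ty": -0.2,"tz": 3.2,"turn": -0.2,"jaw": 0.3}
    - {"tx": 2,"ty": -0.2,"tz": 3.2,"turn": -0.2,"jaw": 0.3}

```text
time_s: 16.75
position: [0.5103, 0.048, -0.0012]
tool_rot: [[0.185, 0.983, -0.003], [0.983, -0.185, -0.016], [-0.017, 0.0, -1.0]]
ft_force: [-0.4, 0.6, -0.4]
grip_width: 0.0556
```

apply_moves:
  motion:
    - {"tx": 0.6,"ty": 0,"tz": 0,"turn": 0,"jaw": 0.3}
    - {"tx": 1.2,"ty": 0,"tz": 0,"turn": 0,"jaw": 0.3}
    - {"tx": 1.8,"ty": 0,"tz": 0,"turn": 0,"jaw": 0.3}
    - {"tx": 2.4,"ty": 0,"tz": 0,"turn": 0,"jaw": 0.3}
    - {"tx": 3,"ty": 0,"tz": 0,"turn": 0,"jaw": 0.3}

```text
time_s: 17.17
position: [0.5162, 0.0779, -0.0014]
tool_rot: [[0.185, 0.983, -0.002], [0.983, -0.185, -0.017], [-0.017, 0.001, -1.0]]
ft_force: [-1.0, -2.5, 1.9]
grip_width: 0.0556
```

Run:
```python
from h import *
bst()
im,d,p=shot('wrist','w8')
c=np.clip(im.astype(float)*1.4,0,255).astype('uint8')
cv2.imwrite('pics/w8b.png',c[:,:,::-1])
```

```text
17.17 [ 0.5162  0.0779 -0.0014] [-1.  -2.5  1.9] 0.0556
[[ 0.185  0.983 -0.002]
 [ 0.983 -0.185 -0.017]
 [-0.017  0.001 -1.   ]]
board xy [ 0.0091 -0.0312] angle off -89.96
```

View pics/w8b.png

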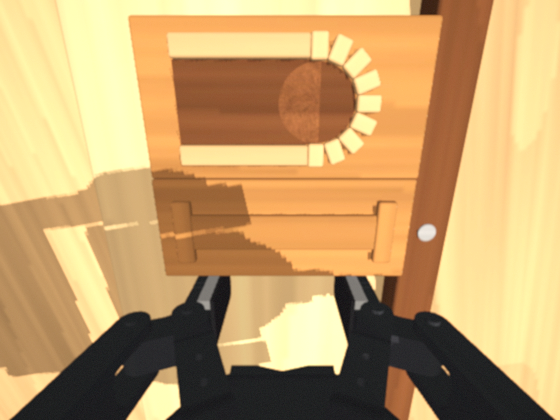

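The end section (285,235) now butts the arch (290,95), and both far ends are along the fence. I'll carry on to the first section.

apply_moves:
  motion:
    - {"tx": 0.5,"ty": 0,"tz": 0,"turn": 0,"jaw": 0.3}
    - {"tx": 1.0,"ty": 0,"tz": 0,"turn": 0,"jaw": 0.3}
    - {"tx": 1.4,"ty": 0,"tz": 0,"turn": 0,"jaw": 0.3}
    - {"tx": 1.7,"ty": 0,"tz": 0,"turn": 0,"jaw": 0.3}
    - {"tx": 1.9,"ty": 0,"tz": 0,"turn": 0,"jaw": 0.3}

```text
time_s: 17.63
position: [0.5196, 0.0974, -0.0018]
tool_rot: [[0.184, 0.983, -0.002], [0.983, -0.184, -0.017], [-0.017, 0.001, -1.0]]
ft_force: [-4.0, -18.0, 5.4]
grip_width: 0.0555
```

Run:
```python
from h import *
bst()
```

```text
17.63 [ 0.5196  0.0974 -0.0018] [ -4.  -18.    5.4] 0.0555
[[ 0.184  0.983 -0.002]
 [ 0.983 -0.184 -0.017]
 [-0.017  0.001 -1.   ]]
board xy [ 0.0089 -0.0115] angle off -89.91
```

apply_moves:
  motion:
    - {"tx": 0.05,"ty": 0,"tz": 0,"turn": 0,"jaw": 0.3}
    - {"tx": 0.1,"ty": 0,"tz": 0,"turn": 0,"jaw": 0.3}
    - {"tx": 0.1,"ty": 0,"tz": 0,"turn": 0,"jaw": 0.3}

```text
time_s: 17.88
position: [0.5196, 0.0972, -0.0017]
tool_rot: [[0.184, 0.983, -0.003], [0.983, -0.184, -0.019], [-0.019, 0.0, -1.0]]
ft_force: [-3.5, -9.0, 3.6]
grip_width: 0.0554
```

apply_moves:
  motion:
    - {"tx": -1,"ty": 0,"tz": 0,"turn": 0,"jaw": 0.3}
    - {"tx": -3,"ty": 0,"tz": -2,"turn": 0,"jaw": 0.3}
    - {"tx": -3,"ty": -2,"tz": -6,"turn": 0,"jaw": 0.3}
    - {"tx": -3,"ty": -4,"tz": -10,"turn": 0,"jaw": 0.3}
    - {"tx": -3,"ty": -5,"tz": -13,"turn": 0,"jaw": 0.3}

```text
time_s: 18.3
position: [0.4635, 0.0793, 0.13]
tool_rot: [[0.185, 0.983, -0.005], [0.983, -0.185, -0.018], [-0.019, -0.002, -1.0]]
ft_force: [0.8, -0.2, 0.7]
grip_width: 0.0555
```

apply_moves:
  motion:
    - {"tx": 0,"ty": 0,"tz": -1,"turn": 0,"jaw": 0.3}
    - {"tx": 0,"ty": 0,"tz": -1,"turn": 0,"jaw": 0.3}
    - {"tx": 0,"ty": 0,"tz": -1,"turn": 0,"jaw": 0.3}

```text
time_s: 18.55
position: [0.4636, 0.0793, 0.14]
tool_rot: [[0.185, 0.983, -0.004], [0.983, -0.185, -0.018], [-0.018, -0.001, -1.0]]
ft_force: [0.2, 0.8, -0.1]
grip_width: 0.0559
```

Run:
```python
from h import *
bst()
im,d,p=shot('wrist','w9'); im,W=rects('w9')
fit(W,.0325,.045,b2w(.01,.08),.13)
o,t=board(); r=np.radians(t); R=np.array([[np.cos(r),-np.sin(r)],[np.sin(r),np.cos(r)]])
B=(W[...,:2]-o)@R; z=W[...,2]
for n,yc,w in [('first',.127,.023),('arch',.075,.029),('end',.023,.023)]:
    f=[];g=[]
    for k in np.linspace(-.8,.8,9):
        y=yc+k*w; m=(abs(B[...,1]-y)<.002)&(z>.0325)&(z<.045)&(B[...,0]>-.08)&(B[...,0]<.1)
        f.append(B[m][:,0].max()); g.append(B[m][:,0].min())
    print(n,'far x',np.round(np.array(f)*1000,1),'near x',np.round(np.array(g)*1000,1))
c=np.clip(im.astype(float)*1.4,0,255).astype('uint8')
# crop around the row
m=(abs(B[...,0]-.01)<.09)&(abs(B[...,1]-.075)<.11); v,u=np.where(m&(z>.0))
c=c[v.min():v.max(),u.min():u.max(),::-1]; k=min(800/c.shape[1],600/c.shape[0]); print(u.min(),v.min(),k)
cv2.imwrite('pics/w9b.png',cv2.resize(c,None,fx=k,fy=k,interpolation=cv2.INTER_CUBIC))
```

```text
18.55 [0.4636 0.0793 0.14  ] [ 0.2  0.8 -0.1] 0.0559
[[ 0.185  0.983 -0.004]
 [ 0.983 -0.185 -0.018]
 [-0.018 -0.001 -1.   ]]
board xy [-0.0428 -0.0396] angle off -89.97
n22012 c (535.4,168.6) 121.5x111.8 long axis 79.1 z 0.0370Traceback (most recent call last):
  File "<stdin>", line 11, in <module>
    return umr_maximum(a, axis, None, out, keepdims, initial, where)
ValueError: zero-size array to reduction operation maximum which has no identity
```

apply_moves:
  motion:
    - {"tx": -2,"ty": 3,"tz": -4,"turn": 0,"jaw": 0.3}
    - {"tx": -3,"ty": 4,"tz": -6,"turn": 0,"jaw": 0.3}
    - {"tx": -3,"ty": 4,"tz": -6,"turn": 0,"jaw": 0.3}
    - {"tx": -3,"ty": 4,"tz": -6,"turn": 0,"jaw": 0.3}
    - {"tx": -3,"ty": 4,"tz": -6,"turn": 0,"jaw": 0.3}

```text
time_s: 19.02
position: [0.4967, 0.0436, 0.1977]
tool_rot: [[0.185, 0.983, -0.01], [0.982, -0.186, -0.017], [-0.019, -0.006, -1.0]]
ft_force: [0.3, 0.2, -0.9]
grip_width: 0.0557
```

```bash
cat > chk.py <<'E'
from h import *
import sys
f=sys.argv[1]; bst()
im,d,p=shot('wrist',f); im,W=rects(f)
fit(W,.0325,.045,b2w(.01,.08),.13)
o,t=board(); r=np.radians(t); R=np.array([[np.cos(r),-np.sin(r)],[np.sin(r),np.cos(r)]])
B=(W[...,:2]-o)@R; z=W[...,2]
for n,yc,w in [('first',.127,.023),('arch',.075,.029),('end',.023,.023)]:
    a=[]
    for k in np.linspace(-.8,.8,7):
        m=(abs(B[...,1]-yc-k*w)<.002)&(z>.0325)&(z<.045)&(abs(B[...,0])<.09); q=B[m][:,0]
        a.append((q.max(),q.min()) if len(q) else (np.nan,)*2)
    a=np.array(a).T*1000; print(n,'far',a[0].round(1),'near',a[1].round(1))
c=np.clip(im.astype(float)*1.4,0,255).astype('uint8')
v,u=np.where((abs(B[...,0]-.01)<.075)&(abs(B[...,1]-.08)<.1)&(z<.06))
c=c[v.min():v.max(),u.min():u.max(),::-1]; k=min(800/c.shape[1],600/c.shape[0]); print(u.min(),v.min(),k)
cv2.imwrite(f'pics/{f}b.png',cv2.resize(c,None,fx=k,fy=k,interpolation=cv2.INTER_CUBIC))
E
python3 chk.py w10
```

```text
19.02 [0.4967 0.0436 0.1977] [ 0.3  0.2 -0.9] 0.0557
[[ 0.185  0.983 -0.01 ]
 [ 0.982 -0.186 -0.017]
 [-0.019 -0.006 -1.   ]]
board xy [-0.0036 -0.0685] angle off -89.99
n14192 c (533.2,163.2) 110.5x109.9 long axis -10.7 z 0.0370
first far [75.2  nan  nan  nan  nan  nan  nan] near [-44.3   nan   nan   nan   nan   nan   nan]
arch far [77.2 65.3 77.3 79.6 65.1 65.1 73.5] near [-44.3 -45.  -44.5 -44.2 -44.8 -44.4 -44.8]
end far [64.1 82.  64.1 64.8 64.4 75.5 71.9] near [-44.5 -45.1 -45.  -44.6 -44.3 -45.2 -44.8]
220 0 4.137931034482759
```

View pics/w10b.png

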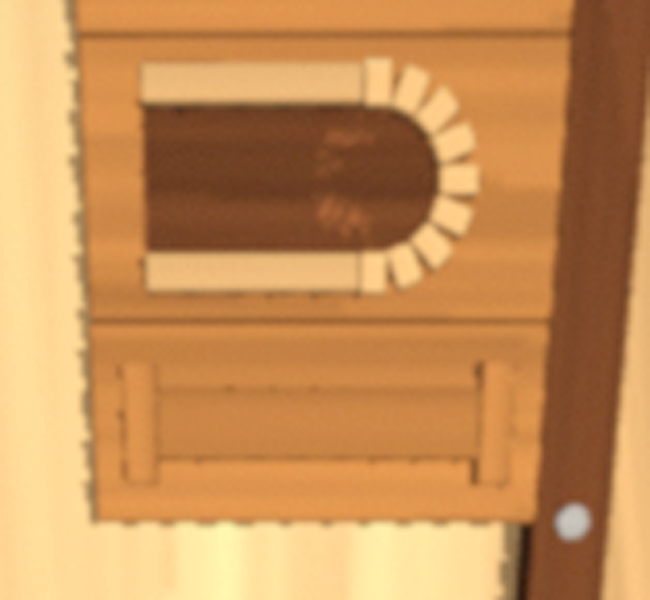

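All three near ends line up (board x about -44.5 mm, nominal -45), and the seams at crop rows 35 and 322 look closed. The first section's far side is out of view, so I'll shift the camera to check it, and use the top camera for the tray.

apply_moves:
  motion:
    - {"tx": 4,"ty": 0,"tz": 0,"turn": 0,"jaw": 0.3}
    - {"tx": 8,"ty": 0,"tz": 0,"turn": 0,"jaw": 0.3}
    - {"tx": 11,"ty": 0,"tz": 0,"turn": 0,"jaw": 0.3}
    - {"tx": 12,"ty": 0,"tz": 0,"turn": 0,"jaw": 0.3}
    - {"tx": 12,"ty": 0,"tz": 0,"turn": 0,"jaw": 0.3}

```text
time_s: 19.48
position: [0.5178, 0.164, 0.1938]
tool_rot: [[0.181, 0.983, -0.013], [0.983, -0.181, -0.017], [-0.019, -0.009, -1.0]]
ft_force: [0.2, 0.4, -0.3]
grip_width: 0.0551
```

```bash
python3 chk.py w11
python3 - <<'E'
from h import *
shot('top','t9'); im,W=rects('t9','top')
print('off');fit(W,.028,.05,(.614,-.35),.05)
print('short');fit(W,.015,.035,(.6,-.19),.06)
im,W=rects('t0','top');fit(W,.015,.035,(.6,-.19),.06)
E
```

```text
19.48 [0.5178 0.164  0.1938] [ 0.2  0.4 -0.3] 0.0551
[[ 0.181  0.983 -0.013]
 [ 0.983 -0.181 -0.017]
 [-0.019 -0.009 -1.   ]]
board xy [-0.0052  0.0537] angle off -89.75
n14109 c (536.9,182.9) 150.9x110.3 long axis 79.3 z 0.0369
first far [65.  64.  64.6 64.2 77.5 63.9 64.4] near [-45.1 -44.6 -44.4 -44.2 -45.1 -44.9 -44.6]
arch far [64.9 64.3 79.6 65.  64.6 65.  64.5] near [-44.9 -44.7 -44.3 -44.  -44.9 -44.5 -44.3]
end far [63.8 64.5 64.  64.7 64.4 63.8 64.6] near [-44.1 -45.1 -44.8 -44.7 -44.4 -44.2 -45.1]
223 68 3.314917127071823
off
n195 c (611.2,-342.7) 44.8x27.6 long axis -3.2 z 0.0373
short
n548 c (602.0,-195.3) 79.1x46.5 long axis -5.1 z 0.0246
n548 c (602.3,-195.4) 79.4x46.5 long axis -5.6 z 0.0246
```

View pics/w11b.png

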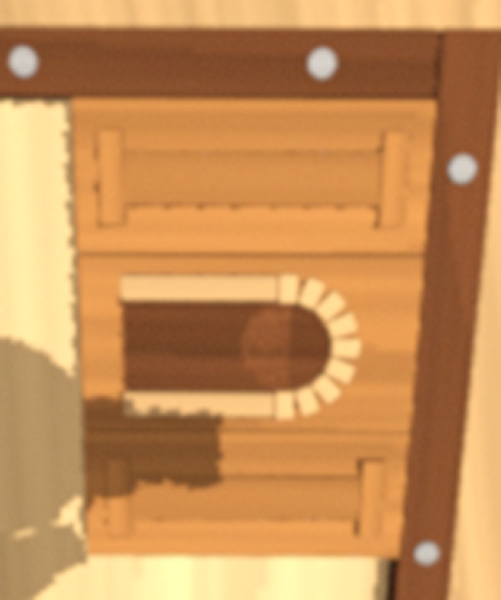

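The row measures 150.9 × 110.3 mm against a nominal 150 × 110. Its top edge is against the stop (crop row 98), both seams are closed, and the ends are at the fence.

```bash
python3 -c "
from rig import close_job
print(close_job())"
```

```text
the job is handed in; nothing more can be done
None
```

The three sections are in a tight, straight row against the stop and fence, and the offcut is in the scrap tray. I handed the job in at about 19.5 s of the 72 s; no verdict was reported.

**What I did**
- **Offcut:** I gripped it across its length and set it in the tray on the right.
- **Arch section:** I gripped it, squared it the same way round and pressed it to the fence.
- **End section:** I brought the full-length one over from the bench and pressed it to the fence.
- **Closing up:** I pushed the end section and arch together with two spread fingers against the first section and the stop. The reading at contact was about 18 N.

**Last checks**
- **Row:** it measures 150.9 × 110.3 mm against a nominal 150 × 110, at the board's angle within 0.1°. All near ends are at board x of about -44 to -45 mm (nominal -45). No gaps show in the last picture.
- **Offcut:** it lies flat in the tray, within about 8 mm of the centre.
- **Short section:** it measures within 0.3 mm of where it started. I did not measure the other bystanders again at the end.

**What disagreed or failed**
- **Fingertip offset:** the task text puts the fingertips 17 mm ahead of the TCP, but both cameras showed the shut tips about 17 mm behind it. My first grasp closed in the air above the offcut without moving anything. I used the measured offset from then on.
- **Fence readings:** some far-end depth readings came out at 73–82 mm, where the strip took in other points beyond the fence. I judged the fence contact from the near ends and the remaining readings of about 64–65 mm.

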